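Put the bench tools back on their outline tiles

TASK

Tidy the lab bench: put the timer, the label roll, the stamp and the control vial each onto the dark tile whose pale outline has its shape and size, standing flat and upright, centred in the outline, with the timer and the stamp turned to fit theirs. Leave the petri dish and the battery where they are, and never let the vial fall over.

Things in the scene. Friction and masses are not known exactly. Their poses are not given: they have to be found in the camera images.
- timer: White bench timer with a display and three buttons on top, lying flat: 58 (x) x 62 (y) mm, 20 mm high; its straight sides reach up to 17 mm. Origin: centre of the underside; z up.
- label_roll: Roll of white labels lying on its flat side with its hole upright: 62 mm diameter, 36 mm high. Origin: centre of the underside; z up.
- stamp: Rubber stamp standing upright: dark block 24 (x) x 44 (y) x 14 mm high with a round, waisted, dark red knob, 22 mm at its widest, from 14 to 54 mm above the underside, to be gripped by. Origin: centre of the underside; y along the long side; z up.
- control_vial: Small closed glass vial standing upright: body 24 mm diameter up to 38 mm, ribbed green cap 20 mm diameter, 52 mm high in all. Origin: centre of the underside; z up.
- petri_dish: Bystander: open clear petri dish, 55 mm diameter, 12 mm high. Origin: centre of the underside.
- battery: Bystander: battery cell lying down, 14 (x) x 50 (y) x 14 mm. Origin: centre of the underside.
- pad_timer: Dark rubber tile fixed flat on the bench, 90 x 90 x 3 mm, with a flat pale, off-white silhouette (the outline) in its middle: a nearly square one of 66 (x) x 70 (y) mm, for the timer (which may be set on it any quarter turn). Origin: tile centre, on the bench; z up; the tile's top is 3 mm above it.
- pad_roll: Dark rubber tile fixed flat on the bench, 90 x 90 x 3 mm, with a flat pale, off-white silhouette (the outline) in its middle: a large disc of 70 mm, for the label roll. Origin: tile centre, on the bench; z up; the tile's top is 3 mm above it.
- pad_stamp: Dark rubber tile fixed flat on the bench, 90 x 90 x 3 mm, with a flat pale, off-white silhouette (the outline) in its middle: an oblong of 32 (x) x 52 (y) mm, for the stamp (either way round). Origin: tile centre, on the bench; z up; the tile's top is 3 mm above it.
- pad_vial: Dark rubber tile fixed flat on the bench, 90 x 90 x 3 mm, with a flat pale, off-white silhouette (the outline) in its middle: a small disc of 32 mm, for the control vial. Origin: tile centre, on the bench; z up; the tile's top is 3 mm above it.
There are look-alikes about, which are no part of the job. What is shaped like the pad_timer but purple is not meant.

How it is judged (in metres and radians):
At the end, for the whole second after the job is handed in: Timer, roll, stamp and vial rest still and upright (0.12 rad), each on its own tile within 10 mm of its centre; stamp's long side within 0.26 rad of its outline's, timer's sides likewise (any quarter turn); petri dish and battery within 30 mm of their starts (horizontal distance between timer and pad_timer below 0.01 m and z of timer in the frame of pad_timer between 0 and 0.007 m and angle between each of timer, label_roll, stamp, control_vial's own z axis and vertical below 0.12 rad and linear speed of each of timer, label_roll, stamp, control_vial below 0.02 m/s and horizontal distance between label_roll and pad_roll below 0.01 m and z of label_roll in the frame of pad_roll between 0 and 0.007 m and horizontal distance between stamp and pad_stamp below 0.01 m and z of stamp in the frame of pad_stamp between 0 and 0.007 m and horizontal distance between control_vial and pad_vial below 0.01 m and z of control_vial in the frame of pad_vial between 0 and 0.007 m and angle between the y axis of stamp and the y axis of pad_stamp, either way round below 0.26 rad and (angle between the y axis of timer and the y axis of pad_timer, either way round below 0.26 rad or angle between the y axis of timer and the x axis of pad_timer, either way round below 0.26 rad) and distance of each of petri_dish, battery from where it was at the start of the episode below 0.03 m); the robot touches nothing.
It fails at once if the control vial falls over (tilts more than 0.7 rad) (angle between control_vial's own z axis and vertical above 0.7 rad).
It fails at once if the petri dish is moved more than 30 mm (distance of petri_dish from where it was at the start of the episode above 0.03 m).
It fails at once if the battery is moved more than 30 mm (distance of battery from where it was at the start of the episode above 0.03 m).
It also fails if it takes over 96 s, if anything falls off the work surface, if the arm or the gripper's body presses on something with over 40 N, if the wrist force passes 120 N, or if a joint passes its speed limit or range.

ROBOT

A 6-joint arm with a two-finger parallel gripper is mounted at the origin on a cart in front of the work surface, level with it; the furniture and walls round the work are solid. World frame = base frame: x ahead of the robot, y to its left, z up, the work surface at z = 0. Lengths are in mm, angles in rad, forces in N, time in s.
With the tool pointing down it reaches from about 275 to 750 mm from the base axis. Payload 10.2 kg.
Tool frame: the origin (TCP) lies at the centre of the arm's flange, where the gripper is bolted on; the fingertips stand 173 mm ahead of it and the grasp point (between the pads) lies 155 mm ahead of it; z points along the fingers, y is the line along which they close (so a half turn about z gives the same grasp; the last joint's range is limited). The gripper opens to 85 mm and grips with 20 to 120 N. Pads are 22 mm wide; open, the fingers measure 114 mm over their backs; the gripper's body (76 mm by 85 mm) begins 54 mm behind the grasp point. The pads swing forward as they close: fully open they stand 13 mm farther back than shut.
Start: joints at [-1.542, 0.313, 1.498, -0, 1.331, -0.223], TCP at [130.789, -508.455, 404.694] pointing down, gripper open.
Joint ranges: [-2.94, 2.94], [-0.97, 2.17], [0.19, 2.56], [-1.23, 4.37], [0.02, 3.11], [-2.88, 2.88]. Speed limits (rad/s): [2.39, 2.39, 3.01, 3.14, 3.14, 3.14].

INTERFACE

Orientations are given as a unit quaternion [w, x, y, z].
In Python, from rig import status, capture, camera_info, ticket gives the robot as it stands.
- The arm moves only by the shell command python3 -m crank 'ROWS' [FORCE]. ROWS is JSON, a list of rows, each a list of 7 numbers: the shift along the tool's x, y, z as a fraction of full scale, then the turn, a rotation vector about the tool's x, y, z as a fraction of full scale, then the closure, from 0 (fully open) to 1 (shut). A call has 1 to 12 rows; each row is the pose to reach, as a shift and turn from the pose commanded when the call began, along the tool's axes at that moment; what a row does not reach only later rows make up. Full scale, the value 1, is 0.1 m for a shift and 45 degrees for a turn. A row lasts 1/10 s, in which the tool goes at most 50 mm and 8.59 degrees, less where a joint would pass 70% of its speed; a pose out of reach is approached as far as the arm can. A call with a number of a shift or a turn outside -1 to 1 is refused whole. A call with a gripper value outside its range is refused whole. The fingers move at their own pace and stop on an object; FORCE is the grip in N (left out, the last holds). Time passes only in rows, so rows that repeat a pose let the fingers close. It gives the time, the measured TCP pose, the force, the opening and the grip force at its end, in the units of the state.
- status.sense(): the state, without advancing time (a new reading comes with each control period).
- capture(name): name is "scene" or "top"; returns (picture, depth): 400x640x3 uint8, red, green, blue; 400x640 float32, mm along the optical axis (not along the pixel's ray), 0 where there is no reading.
- camera_info(name): a dict with "K" (3x3 intrinsics, pixels), "camera_from_world" (4x4, takes a point from world to camera coordinates). Camera axes: x right, y up, looking along -z (the intrinsics and any distortion apply to the point x, -y, -z); pixel columns grow to the right and rows downward; lengths in mm; the calibration is good to about 2 mm. A picture is of the moment at which its call begins. camera_info takes no time and is no camera call.
- ticket.finish_job(): hands the job in; it is judged then, once.
The state is a dict: "time_s": time; "joints": joint angles; "dq": joint speeds; "tau": joint torques, N m; "eef_pos": TCP position; "ee_rot": TCP orientation; "force": force on the tool from outside, world axes, zero at the start; "wrist_torque": the same for the moment, N m; "grip_width": opening from 0.0 (shut) to 1.0 (fully open); "grip_force": force on a finger pad.
Only numpy, scipy, OpenCV 4.12 (cv2) and the standard library are available. Lean on these libraries where they do the work, as an engineer would, in place of code of your own. Each camera call takes 0.05 s, during which the arm holds its last target. There are 200 camera calls.

## Working session

There is one attempt and no reset: what is moved stays moved. The work goes in short steps, Python scripts to look and compute and a shell command to move; the robot and the scene stay as the last step left them, time stands still between calls to the robot, and variables do not carry over. Pictures are saved under pics/ and viewed, at most 14 in all, crops included, and the job is handed in when it is done.

```bash
ls; mkdir -p pics; python3 - <<'E'
from rig import status, capture, camera_info
import cv2,numpy as np
print(status.sense())
for n in("scene","top"):
    im,d=capture(n); cv2.imwrite(f"pics/{n}0.png",im[:,:,::-1]); np.savez(f"{n}0.npz",im=im,d=d)
    print({k:np.round(v,4).tolist() if k in("K","camera_from_world") else v for k,v in camera_info(n).items()})
E
```

```text
pics
{'time_s': 0.0, 'joints': array([-1.54242645e+00,  3.13438933e-01,  1.49842943e+00, -8.47974394e-06,
        1.33103808e+00, -2.23383936e-01]), 'dq': array([ 0.0005265 , -0.00051996, -0.00039941, -0.000285  , -0.00117145,
        0.00062216]), 'tau': array([ 5.63073227e-04, -4.12268829e+01, -2.59742171e+01, -1.26349278e-04,
        4.15743707e-03, -2.75885490e-06]), 'eef_pos': array([ 130.77350516, -508.40861709,  404.14348244]), 'ee_rot': array([-6.54176494e-04,  9.92087617e-01,  1.25545726e-01,  5.98521473e-05]), 'force': array([-1.08172506, -0.23736018, -0.52709954]), 'wrist_torque': array([-0.04912079, -0.0557797 ,  0.0343798 ]), 'grip_force': 0.0, 'grip_width': 0.999313499790295}
{'K': [[394.9828, 0.0, 315.8707], [0.0, 394.9828, 203.7017], [0.0, 0.0, 1.0]], 'camera_from_world': [[-0.6987, -0.7154, -0.0055, 252.4566], [0.3638, -0.3619, 0.8583, -289.7639], [-0.616, 0.5977, 0.5131, -872.8794], [0.0, 0.0, 0.0, 1.0]]}
{'K': [[383.4867, 0.0, 318.7607], [0.0, 383.4867, 208.1557], [0.0, 0.0, 1.0]], 'camera_from_world': [[0.018, -0.9998, 0.0112, -191.0031], [0.9935, 0.0192, 0.1118, -530.3522], [-0.112, 0.0091, 0.9937, -1180.4568], [0.0, 0.0, 0.0, 1.0]]}
```

View pics/top0.png

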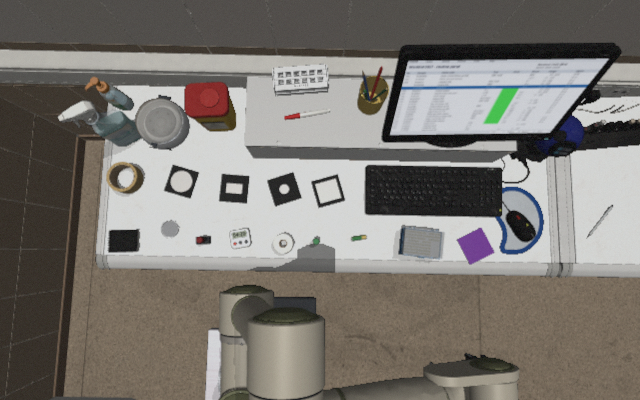

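View pics/scene0.png

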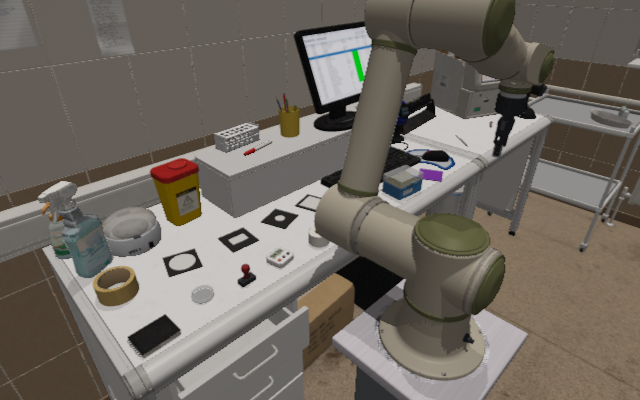

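The top view shows four candidate tiles: large disc (181,181), oblong (234,188), small disc (284,190) and square (328,191). The purple tile at (475,246) is the look-alike. The objects stand in a row: dish (170,228), stamp (203,240), timer (240,238), roll (283,243), vial? (316,241), battery? (358,238). I'll confirm in one enlarged crop.

```bash
cat > h.py <<'E'
import numpy as np, cv2
from rig import status, capture, camera_info
from scipy.spatial.transform import Rotation as R
def ray(n,uv):
    c=camera_info(n);K=np.array(c["K"]);T=np.array(c["camera_from_world"])
    p=np.linalg.solve(K,[uv[0],uv[1],1.]);p=np.array([p[0],-p[1],-p[2]])
    return -T[:3,:3].T@T[:3,3], T[:3,:3].T@p
def onplane(n,uv,z):
    o,d=ray(n,uv);return (o+d*(z-o[2])/d[2])
def proj(n,P):
    c=camera_info(n);K=np.array(c["K"]);T=np.array(c["camera_from_world"])
    p=T[:3,:3]@np.array(P,float)+T[:3,3];q=K@[p[0],-p[1],-p[2]];return q[:2]/q[2]
def tw(n,a,b):  # two-view
    (o1,d1),(o2,d2)=ray("top",a),ray("scene",b)
    A=np.c_[d1,-d2];s=np.linalg.lstsq(A,o2-o1,rcond=None)[0]
    return (o1+d1*s[0]+o2+d2*s[1])/2
E
python3 - <<'E'
import cv2,numpy as np
im=np.load("top0.npz")["im"][:,:,::-1]
a=cv2.resize(im[160:260,150:380],None,fx=3.47,fy=3.47,interpolation=cv2.INTER_CUBIC)
im=np.load("scene0.npz")["im"][:,:,::-1]
b=cv2.resize(im[180:310,130:400],(798,384)[:2],interpolation=cv2.INTER_CUBIC)
cv2.imwrite("pics/c1.png",a); cv2.imwrite("pics/c2.png",b)
E
```

```text
(no output)
```

View pics/c1.png

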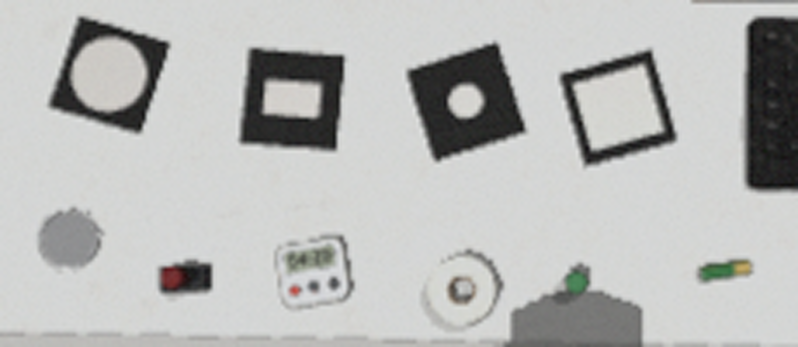

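View pics/c2.png

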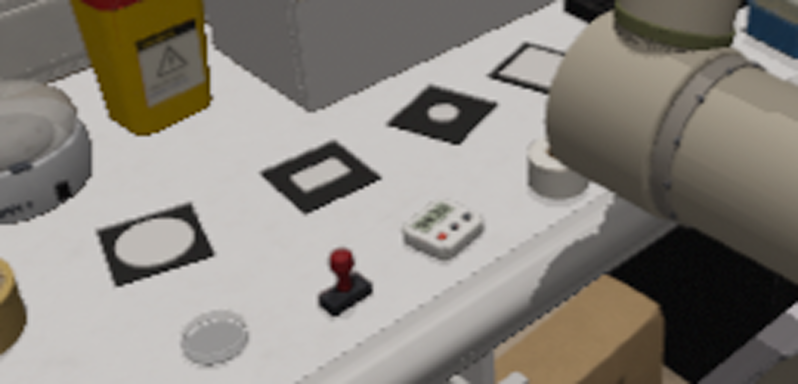

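The crop shows the round pale cap of the vial standing at (316,241), in the arm's shadow. The battery lies at (358,238), green with a copper end. The white square outline at (328,191) is pad_timer, the right shape and pale; the purple one at (475,246) isn't meant. Tiles: pad_roll (181,181), pad_stamp (234,188), pad_vial (284,190). Now the measurements.

```bash
cat > m.py <<'E'
from h import *
def outline(im,c,z,n="top",r=20):
    hsv=cv2.cvtColor(im,cv2.COLOR_RGB2HSV); x,y=c
    m=(hsv[...,2]<75).astype(np.uint8); w=np.zeros_like(m); w[y-r:y+r,x-r:x+r]=1; m*=w
    cs=cv2.findContours(m,cv2.RETR_EXTERNAL,cv2.CHAIN_APPROX_NONE)[0]; k=max(cs,key=cv2.contourArea)
    P=np.array([onplane(n,q,z)[:2] for q in k[:,0]],np.float32); 
    return cv2.minAreaRect(P), k
def tiles(im):
    for nm,c in dict(roll=(181,181),stamp=(234,188),vial=(284,190),timer=(328,191)).items():
        (cx,cy),s,a=outline(im,c,3)[0]; print("pad",nm,np.round([cx,cy,*s,a],1))
def blob(m,c,r):
    x,y=c; w=np.zeros(m.shape,np.uint8); w[y-r:y+r,x-r:x+r]=1
    cs=cv2.findContours(m.astype(np.uint8)*w,cv2.RETR_EXTERNAL,cv2.CHAIN_APPROX_NONE)[0]
    return max(cs,key=cv2.contourArea)[:,0]
def rect(n,k,z):
    P=np.array([onplane(n,q,z)[:2] for q in k],np.float32); r=cv2.minAreaRect(P); return np.round([*r[0],*r[1],r[2]],1)
E
python3 - <<'E'
from m import *
im=np.load("top0.npz")["im"]; d=np.load("top0.npz")["d"]
tiles(im)
h=cv2.cvtColor(im,cv2.COLOR_RGB2HSV).astype(int);H,S,V=h[...,0],h[...,1],h[...,2]
g=(H>40)&(H<90)&(S>80)
k=blob(g,(316,241),10);print("vial cap",k.mean(0),rect("top",k,52))
k=blob((S>80),(358,238),12);print("battery",rect("top",k,10))
k=blob((S<60)&(V>120)&(V<175),(170,228),15);print("dish",rect("top",k,8))
k=blob(((H<10)|(H>170))&(S>90),(201,240),8);print("knob",k.mean(0),rect("top",k,50))
k=blob(V<110,(204,240),14);print("stampblk",rect("top",k,14))
# pixel height map from depth
c=camera_info("top");K=np.array(c["K"]);T=np.array(c["camera_from_world"])
v,u=np.mgrid[:400,:640]
p=np.stack([(u-K[0,2])/K[0,0]*d,-(v-K[1,2])/K[1,1]*d,-d],-1)
W=(p-T[:3,3])@T[:3,:3]
for nm,(x,y),lo,hi,r in[("roll",(283,243),26,45,16),("timer",(240,238),9,25,15),("stamp",(204,240),5,70,14),("vial",(316,241),25,60,12),("dish",(170,228),4,18,15),("batt",(358,238),5,20,14)]:
    m=(W[...,2]>lo)&(W[...,2]<hi); m[:y-r]=0;m[y+r:]=0;m[:,:x-r]=0;m[:,x+r:]=0
    Q=W[m][:,:2].astype(np.float32)
    if len(Q)>3: rr=cv2.minAreaRect(Q);print(nm,len(Q),Q.mean(0).round(1),np.round([*rr[0],*rr[1],rr[2]],1),np.round(np.percentile(W[m][:,2],[10,50,90]),1))
t=W[180:240:20,210:230:20,2];print(t.round(1).ravel())
E
```

```text
pad roll [617.  265.9  86.6  86.6  74.7]
pad stamp [597.4  94.7  86.4  86.6  86.6]
pad vial [598.2 -67.7  86.4  87.1  19.9]
pad timer [ 595.4 -209.8   85.9   86.8   16.7]
vial cap [315.71428571 241.        ] [ 429.7 -174.2   12.3   12.3    1.1]
battery [ 445.7 -311.1   10.3   39.3    8.1]
dish [463.7 291.6  51.   57.1   1.1]
knob [199.75 239.45] [427.9 180.4  15.3  21.7   1.1]
stampblk [428.9 182.8  22.1  44.1   1.1]
roll 281 [420.7 -70.2] [420.7 -70.1  59.1  59.4   1.1] [32.2 35.3 38.4]
timer 355 [434.5  67.3] [435.   68.   58.4  61.7  11.7] [13.3 16.5 20. ]
stamp 106 [426.1 181.3] [422.9 186.6  45.9  56.7  51.4] [10.  15.2 52.9]
vial 46 [ 428.3 -172.3] [ 428.4 -172.2   20.9   22.4   27.9] [29.9 50.  53. ]
dish 78 [461. 294.] [463.9 297.   83.1  85.6   1. ] [ 4.3  6.2 12.1]
batt 77 [ 443.6 -308.4] [ 438.7 -306.9   50.6   70.3   65.4] [ 7.7 12.5 15.9]
[-3.1 -7.  -1.1]
```

```bash
python3 -m crank '[[0.76,-0.53,0,0,0,0.32,0],[0.76,-0.53,0,0,0,0.32,0],[0.76,-0.53,0,0,0,0.32,0],[0.76,-0.53,0,0,0,0.32,0]]' 40; python3 -m crank '[[0.5,-0.5,0,0,0,0,0],[1,-1,0,0,0,0,0],[1,-1,0,0,0,0,0],[1,-1,0,0,0,0,0]]'; cat > g.py <<'E'
# to go: python3 g.py x y z yawdeg -> tool-frame shift/turn in full-scale units
import sys; from h import *
s=status.sense(); r=R.from_quat(np.roll(s["ee_rot"],-1)); t=np.array(list(map(float,sys.argv[1:4])))
ax=r.apply([1,0,0]); yaw=np.degrees(np.arctan2(ax[1],ax[0]))
print("t",round(s["time_s"],2),"pos",s["eef_pos"].round(1),"yaw",yaw.round(1),"tilt",np.degrees(np.arccos(-r.apply([0,0,1])[2])).round(2),"F",s["force"].round(1),"w",round(s["grip_width"],3),"gf",s["grip_force"])
tz=R.from_euler("z",float(sys.argv[4]),degrees=True)*R.from_rotvec([np.pi,0,0])
print("go",(r.inv().apply(t-s["eef_pos"])/100).round(3),((r.inv()*tz).as_rotvec(degrees=True)/45).round(3))
E
python3 g.py 428 -173 404 0
```

```text
time_s: 0.5
eef_pos: [191.5, -437.9, 404.8]
ee_rot: [0.0, 1.0, 0.001, -0.0]
force: [0.2, -0.7, 0.8]
grip_width: 1.003
grip_force: 0.0
time_s: 0.9
eef_pos: [292.9, -336.3, 404.7]
ee_rot: [-0.0, 1.0, 0.002, 0.0]
force: [-0.2, 0.0, -0.6]
grip_width: 1.001
grip_force: 0.0
t 0.9 pos [ 292.9 -336.3  404.7] yaw 0.3 tilt 0.04 F [-0.2  0.  -0.6] w 1.001 gf 0.0
go [ 1.358 -1.627  0.009] [-0.001 -0.001  0.006]
```

```bash
python3 - <<'E'
from m import *
for n in("scene","top"):
    im,d=capture(n); np.savez(f"{n}1.npz",im=im,d=d)
    cv2.imwrite(f"pics/{n}1.png",im[:,:,::-1])
a=cv2.imread("pics/scene1.png")[160:310,100:440]; b=cv2.imread("pics/top1.png")[160:280,140:400]
cv2.imwrite("pics/c3.png",np.vstack([cv2.resize(a,(660,291)),cv2.resize(b,(660,305))]))
for n,p in dict(vial=(428.3,-172.3,46),roll=(420.7,-70.2,36),timer=(435,68,18),stamp=(427,182,46)).items(): print(n,proj("scene",p).round(1),proj("top",p).round(1))
E
```

```text
vial [340.6 214.1] [315.4 241.5]
roll [318.8 231.2] [282.5 243.4]
timer [279.6 254.6] [239.3 238.2]
stamp [246.5 267. ] [200.3 239.8]
```

View pics/c3.png

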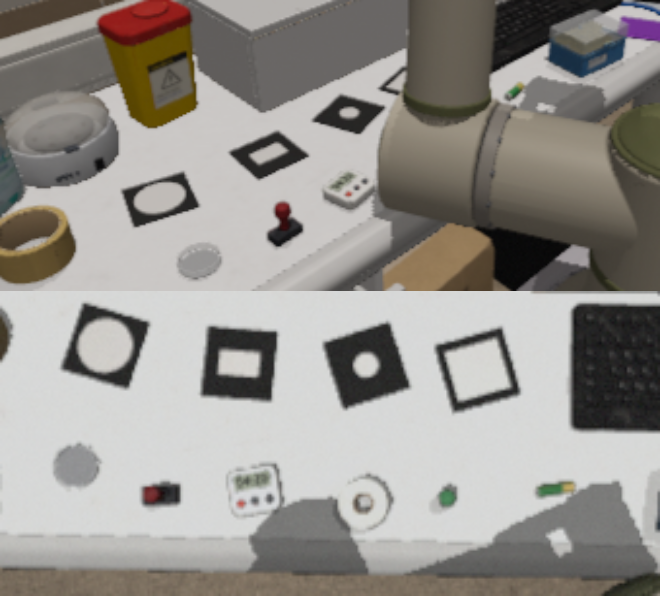

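The vial (crop 446,495) is now out of shadow in the top view but hidden in the scene view by the arm. I'll remeasure the vial cap, and the stamp by two views.

```bash
python3 - <<'E'
from m import *
T=np.load("top1.npz")["im"];S=np.load("scene1.npz")["im"]
def hs(im): h=cv2.cvtColor(im,cv2.COLOR_RGB2HSV).astype(int);return h[...,0],h[...,1],h[...,2]
H,s,V=hs(T)
k=blob((H>40)&(H<90)&(s>60),(316,241),10);print("vial",k.mean(0),rect("top",k,47), cv2.minEnclosingCircle(k))
kt=blob(((H<10)|(H>170))&(s>80),(201,240),8); a=np.array(cv2.minAreaRect(kt)[0]);print("knob top",rect("top",kt,46))
k=blob((V<120),(204,240),14);print("stamp dark bbox",cv2.boundingRect(k),cv2.minAreaRect(k))
H,s,V=hs(S)
ks=blob(((H<10)|(H>170))&(s>80),(246,268),12);print(cv2.boundingRect(ks),cv2.boundingRect(kt)); 
# ball part: upper 9 px
u=ks[ks[:,1]<ks[:,1].min()+8]; b=u.min(0)/2+u.max(0)/2
print("ball scene",b,"tw",tw(0,a,b).round(1))
k=blob(V<90,(247,279),14); x,y,w,h=cv2.boundingRect(k);print("block",x,y,w,h,rect("scene",k,7))
E
```

```text
vial [315.8 240.8] [ 431.4 -172.7   15.4   15.4    1. ] ((315.75, 240.75), 2.850538492202759)
knob top [428.  181.6  15.4  21.7   1.1]
stamp dark bbox (196, 235, 15, 9) ((203.0, 239.0), (8.0, 14.0), 90.0)
(242, 265, 7, 14) (197, 237, 8, 6)
ball scene [245.  268.5] tw [429.  184.1  40.8]
block 238 267 18 20 [435.6 177.5  42.4  74.   42.4]
```

```bash
python3 -m crank '[[0.4,-0.45,0,0,0,0,0],[0.7,-0.85,0,0,0,0,0],[0.7,-0.85,0,0,0,0,0]]' >/dev/null;  python3 -m crank '[[0.4,-0.4,0.3,0,0,0,0],[0.67,-0.78,0.7,0,0,0,0],[0.67,-0.78,0.9,0,0,0,0],[0.67,-0.78,0.9,0,0,0,0]]' ; python3 g.py 429.5 -173 178 0
```

```text
time_s: 1.7
eef_pos: [427.9, -174.9, 310.9]
ee_rot: [-0.002, 1.0, 0.001, -0.003]
force: [-0.6, -0.8, 0.7]
grip_width: 1.001
grip_force: 0.0
t 1.7 pos [ 427.9 -174.9  310.9] yaw 0.1 tilt 0.45 F [-0.6 -0.8  0.7] w 1.001 gf 0.0
go [ 0.024 -0.013  1.329] [-0.006  0.008  0.002]
```

```bash
python3 -m crank '[[0,0,0.35,0,0,0,0],[0,0,0.6,0,0,0,0],[0,0,0.7,0,0,0,0],[0,0,0.7,0,0,0,0]]' >/dev/null;  python3 g.py 429.5 -173 178 0; python3 - <<'E'
from m import *
for n in("scene","top"):
    im,d=capture(n); np.savez(f"{n}2.npz",im=im,d=d); cv2.imwrite(f"pics/{n}2.png",im[:,:,::-1])
a=cv2.imread("pics/scene2.png")[150:300,240:440]; b=cv2.imread("pics/top2.png")[190:290,270:380]
cv2.imwrite("pics/c4.png",np.hstack([cv2.resize(a,(400,300)),cv2.resize(b,(330,300))]))
E
```

```text
t 2.1 pos [ 427.8 -176.6  244.7] yaw -0.1 tilt 0.05 F [-0.8 -0.1 -0.6] w 0.998 gf 0.0
go [ 0.018 -0.036  0.667] [-0.     0.001 -0.002]
```

View pics/c4.png

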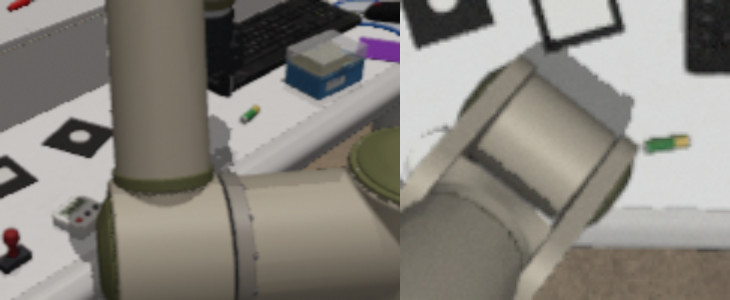

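```bash
python3 -m crank '[[0.02,-0.035,0.3,0,0,0,0],[0.02,-0.035,0.55,0,0,0,0],[0.02,-0.035,0.665,0,0,0,0.2],[0.02,-0.035,0.665,0,0,0,0.4],[0.02,-0.035,0.665,0,0,0,0.5],[0.02,-0.035,0.665,0,0,0,0.6],[0.02,-0.035,0.665,0,0,0,0.65],[0.02,-0.035,0.665,0,0,0,0.7],[0.02,-0.035,0.665,0,0,0,0.75],[0.02,-0.035,0.665,0,0,0,0.8],[0.02,-0.035,0.665,0,0,0,0.8],[0.02,-0.035,0.665,0,0,0,0.8]]' 30;  python3 g.py 429.5 -173 210 0
```

```text
time_s: 3.4
eef_pos: [430.2, -171.6, 178.7]
ee_rot: [0.0, 1.0, 0.0, 0.0]
force: [-1.4, 1.1, 6.2]
grip_width: 0.267
grip_force: 29.2
t 3.4 pos [ 430.2 -171.6  178.7] yaw 0.0 tilt 0.04 F [-1.4  1.1  6.2] w 0.267 gf 29.178187251091003
go [-0.007  0.014 -0.313] [ 0.001 -0.001  0.001]
```

```bash
python3 -m crank '[[0,0,-0.2,0,0,0,0.8],[0.1,0,-0.5,0,0,0,0.8],[0.4,-0.25,-0.6,0,0,0,0.8],[0.75,-0.47,-0.6,0,0,0,0.8],[0.84,-0.52,-0.6,0,0,0,0.8],[0.84,-0.52,-0.6,0,0,0,0.8]]' >/dev/null;python3 -m crank '[[0.3,-0.2,0,0,0,0,0.8],[0.6,-0.4,0,0,0,0,0.8],[0.84,-0.52,0,0,0,0,0.8],[0.84,-0.52,0,0,0,0,0.8],[0.84,-0.52,0,0,0,0,0.8]]'; python3 g.py 598.5 -67.7 183 0; python3 - <<'E'
from m import *
for n in("scene","top"):
    im,d=capture(n); np.savez(f"{n}3.npz",im=im,d=d); cv2.imwrite(f"pics/{n}3.png",im[:,:,::-1])
a=cv2.imread("pics/scene3.png")[150:300,200:440]; b=cv2.imread("pics/top3.png")[160:260,190:300]
cv2.imwrite("pics/c5.png",np.hstack([cv2.resize(a,(480,300)),cv2.resize(b,(320,300))]))
E
```

```text
time_s: 4.5
eef_pos: [597.2, -68.3, 237.6]
ee_rot: [-0.0, 1.0, 0.0, -0.001]
force: [0.0, -0.2, 0.1]
grip_width: 0.272
grip_force: 29.5
t 4.5 pos [597.2 -68.3 237.6] yaw 0.0 tilt 0.1 F [ 0.  -0.2  0.1] w 0.272 gf 29.52528566122055
go [ 0.014 -0.006  0.546] [-0.     0.002  0.   ]
```

View pics/c5.png

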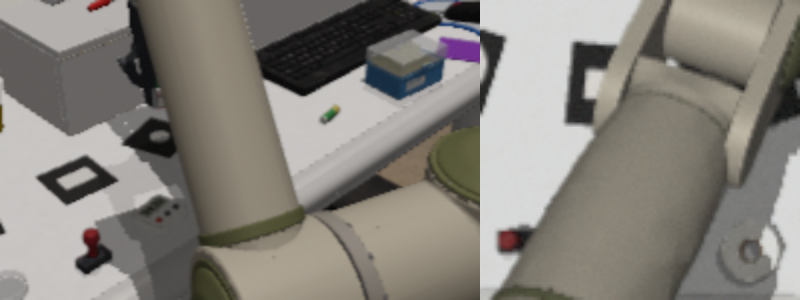

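```bash
python3 -m crank '[[0.013,-0.006,0.25,0,0,0,0.8],[0.013,-0.006,0.45,0,0,0,0.8],[0.013,-0.006,0.53,0,0,0,0.8],[0.013,-0.006,0.545,0,0,0,0.8],[0.013,-0.006,0.545,0,0,0,0.8],[0.013,-0.006,0.545,0,0,0,0.8]]' ;python3 g.py 598.5 -67.7 181.7 0
```

```text
time_s: 5.2
eef_pos: [599.5, -67.1, 184.8]
ee_rot: [0.0, 1.0, 0.0, 0.001]
force: [0.3, 0.3, 0.1]
grip_width: 0.267
grip_force: 29.5
t 5.2 pos [599.5 -67.1 184.8] yaw 0.0 tilt 0.1 F [0.3 0.3 0.1] w 0.267 gf 29.525445699691772
go [-0.01   0.006  0.031] [ 0.001 -0.002  0.   ]
```

```bash
python3 -m crank '[[-0.01,0.006,0.02,0,0,0,0.8],[-0.01,0.006,0.03,0,0,0,0.8],[-0.01,0.006,0.03,0,0,0,0.8]]' ;python3 g.py 598.5 -67.7 181.7 0
```

```text
time_s: 5.5
eef_pos: [598.4, -67.6, 181.8]
ee_rot: [0.0, 1.0, 0.0, 0.0]
force: [-2.8, -0.6, 7.2]
grip_width: 0.27
grip_force: 30.3
t 5.5 pos [598.4 -67.6 181.8] yaw 0.0 tilt 0.05 F [-2.8 -0.6  7.2] w 0.27 gf 30.276024341583252
go [0.001 0.001 0.001] [ 0.001 -0.001  0.001]
```

```bash
python3 -m crank '[[0,0,0,0,0,0,0.65],[0,0,0,0,0,0,0.5],[0,0,0,0,0,0,0.3],[0,0,0,0,0,0,0],[0,0,0,0,0,0,0],[0,0,-0.15,0,0,0,0],[0,0,-0.5,0,0,0,0],[0,0,-0.9,0,0,0,0],[0,0,-0.9,0,0,0,0]]' ;python3 -m crank '[[-0.4,0,-0.3,0,0,0,0],[-0.8,0,-0.3,0,0,0,0],[-0.89,0,-0.3,0,0,0,0],[-0.89,0,-0.3,0,0,0,0]]' >/dev/null; python3 -m crank '[[-0.4,0,0,0,0,0,0],[-0.8,0,0,0,0,0,0],[-0.89,0,0,0,0,0,0],[-0.89,0,0,0,0,0,0]]' >/dev/null; python3 g.py 420.7 -70.2 180 0;  python3 - <<'E'
from m import *
for n in("scene","top"):
    im,d=capture(n); np.savez(f"{n}4.npz",im=im,d=d); cv2.imwrite(f"pics/{n}4.png",im[:,:,::-1])
a=cv2.imread("pics/scene4.png")[150:300,200:440]; b=cv2.imread("pics/top4.png")[160:260,210:320]
cv2.imwrite("pics/c6.png",np.hstack([cv2.resize(a,(480,300)),cv2.resize(b,(320,300))]))
E
```

```text
time_s: 6.4
eef_pos: [599.2, -67.7, 277.3]
ee_rot: [0.002, 1.0, 0.0, 0.005]
force: [0.0, -0.5, 0.7]
grip_width: 1.001
grip_force: 0.0
t 7.2 pos [420.7 -67.8 301.2] yaw -0.0 tilt 0.07 F [ 0.3 -0.3  0.7] w 1.006 gf 0.0
go [-1.000e-03  2.300e-02  1.212e+00] [ 0.001 -0.002 -0.   ]
```

View pics/c6.png

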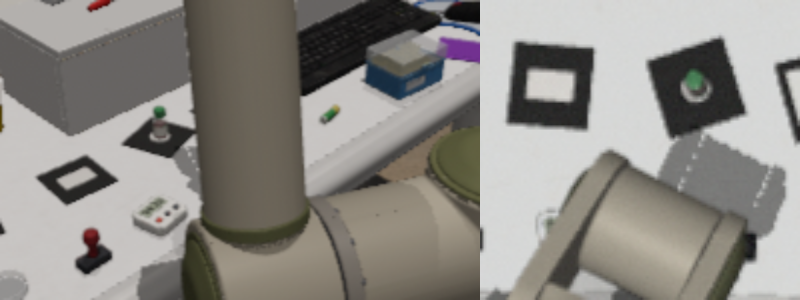

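The vial is standing on its tile, cap near the middle of the small disc. Now I'll check its centre, then descend on the roll.

```bash
python3 - <<'E'
from m import *
def cap(f,c):
    im=np.load(f)["im"];h=cv2.cvtColor(im,cv2.COLOR_RGB2HSV).astype(int);H,s=h[...,0],h[...,1]
    k=blob((H>40)&(H<90)&(s>60),c,10);return np.array(cv2.minAreaRect(k)[0]),cv2.boundingRect(k)
P=(598.4,-67.6,50);print(proj("top",P),proj("scene",P))
a=cap("top4.npz",(284,188));b=cap("scene4.npz",(280,206));print(a,b,tw(0,a[0],b[0]).round(1),onplane("top",a[0],50).round(1))
E
python3 -m crank '[[0,0.023,0.4,0,0,0,0],[0,0.023,0.8,0,0,0,0],[0,0.023,0.95,0,0,0,0],[0,0.023,0.95,0,0,0,0]]' ;python3 g.py 420.7 -70.2 174 0
```

```text
[282.90148784 186.24245354] [278.91031386 205.17556502]
(array([283.5, 186. ]), (281, 183, 6, 7)) (array([279.30001831, 205.60003662]), (277, 203, 6, 6)) [599.4 -69.5  47.2] [599.2 -69.4  50. ]
time_s: 7.7
eef_pos: [421.1, -69.9, 203.8]
ee_rot: [-0.001, 1.0, 0.0, -0.002]
force: [0.7, 0.5, -0.3]
grip_width: 1.003
grip_force: 0.0
t 7.7 pos [421.1 -69.9 203.8] yaw 0.0 tilt 0.21 F [ 0.7  0.5 -0.3] w 1.003 gf 0.0
go [-0.003  0.003  0.298] [-0.002  0.004  0.001]
```

```bash
python3 -m crank '[[0,0,0.15,0,0,0,0],[0,0,0.27,0,0,0,0],[0,0,0.29,0,0,0,0],[0,0,0.29,0,0,0,0.1],[0,0,0.29,0,0,0,0.2],[0,0,0.29,0,0,0,0.25],[0,0,0.29,0,0,0,0.3],[0,0,0.29,0,0,0,0.35],[0,0,0.29,0,0,0,0.4],[0,0,0.29,0,0,0,0.4]]' 40;python3 g.py 420.7 -70.2 174 0
```

```text
time_s: 8.7
eef_pos: [420.6, -70.0, 177.6]
ee_rot: [0.0, 1.0, 0.0, 0.001]
force: [-1.1, 0.7, 9.1]
grip_width: 0.704
grip_force: 41.1
t 8.7 pos [420.6 -70.  177.6] yaw 0.0 tilt 0.08 F [-1.1  0.7  9.1] w 0.704 gf 41.08084678979594
go [0.001 0.002 0.036] [ 0.001 -0.002  0.   ]
```

```bash
python3 -m crank '[[0,0,-0.3,0,0,0,0.4],[0,0,-0.7,0,0,0,0.4],[0,0,-1,0,0,0,0.4]]' >/dev/null; python3 -m crank '[[0.2,-0.35,0,0,0,0,0.4],[0.4,-0.7,0,0,0,0,0.4],[0.49,-0.84,0,0,0,0,0.4]]' >/dev/null; python3 -m crank '[[0.25,-0.42,0,0,0,0,0.4],[0.49,-0.84,0,0,0,0,0.4]]' >/dev/null; python3 -m crank '[[0.25,-0.42,0,0,0,0,0.4],[0.49,-0.84,0,0,0,0,0.4]]' >/dev/null; python3 -m crank '[[0.25,-0.42,0,0,0,0,0.4],[0.40,-0.7,0,0,0,0,0.4],[0.49,-0.84,0,0,0,0,0.4],[0.49,-0.84,0,0,0,0,0.4],[0.49,-0.84,0,0,0,0,0.4]]'; python3 g.py 617 265.9 182 0; python3 - <<'E'
from m import *
for n in("scene","top"):
    im,d=capture(n); np.savez(f"{n}5.npz",im=im,d=d); cv2.imwrite(f"pics/{n}5.png",im[:,:,::-1])
a=cv2.imread("pics/scene5.png")[130:320,140:440]; b=cv2.imread("pics/top5.png")[160:260,140:360]
cv2.imwrite("pics/c7.png",np.vstack([cv2.resize(a,(474,300)),cv2.resize(b,(474,215))]))
E
```

```text
time_s: 10.2
eef_pos: [615.9, 265.8, 276.5]
ee_rot: [0.0, 1.0, 0.0, -0.0]
force: [0.3, 0.3, -1.9]
grip_width: 0.705
grip_force: 45.1
t 10.2 pos [615.9 265.8 276.5] yaw 0.0 tilt 0.05 F [ 0.3  0.3 -1.9] w 0.705 gf 45.08056211030532
go [ 0.012 -0.001  0.945] [0.001 0.001 0.001]
```

View pics/c7.png

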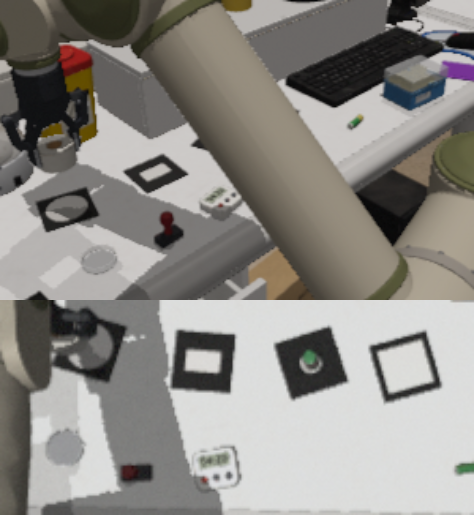

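The roll is held level above pad_roll (crop 60,150 / tile 66,208). Now lowering it.

```bash
python3 -m crank '[[0.01,0,0.3,0,0,0,0.4],[0.01,0,0.6,0,0,0,0.4],[0.01,0,0.85,0,0,0,0.4],[0.01,0,0.93,0,0,0,0.4],[0.01,0,0.93,0,0,0,0.4],[0.01,0,0.93,0,0,0,0.4]]'; python3 g.py 617 265.9 180.6 0
```

```text
time_s: 10.9
eef_pos: [617.6, 266.0, 185.4]
ee_rot: [-0.0, 1.0, 0.0, 0.001]
force: [0.4, 0.1, -0.6]
grip_width: 0.7
grip_force: 45.1
t 10.9 pos [617.6 266.  185.4] yaw 0.0 tilt 0.13 F [ 0.4  0.1 -0.6] w 0.7 gf 45.06680054957954
go [-0.006  0.001  0.048] [-0.001 -0.003  0.   ]
```

```bash
python3 -m crank '[[-0.006,0,0.025,0,0,0,0.4],[-0.006,0,0.045,0,0,0,0.4],[-0.006,0,0.045,0,0,0,0.4],[-0.006,0,0.045,0,0,0,0.4]]'; python3 g.py 617 265.9 180.6 0
```

```text
time_s: 11.3
eef_pos: [616.8, 266.3, 180.7]
ee_rot: [-0.0, 1.0, 0.0, 0.001]
force: [-2.4, 0.1, 5.5]
grip_width: 0.702
grip_force: 45.9
t 11.3 pos [616.8 266.3 180.7] yaw 0.0 tilt 0.11 F [-2.4  0.1  5.5] w 0.702 gf 45.86434604819459
go [0.002 0.004 0.001] [-0.    -0.002  0.001]
```

```bash
python3 -m crank '[[0,0,0,0,0,0,0.25],[0,0,0,0,0,0,0.1],[0,0,0,0,0,0,0],[0,0,0,0,0,0,0],[0,0,-0.2,0,0,0,0],[0,0,-0.6,0,0,0,0],[0,0,-1,0,0,0,0],[0,0,-1,0,0,0,0]]'; python3 -m crank '[[-0.4,0.15,-0.2,0,0,0,0],[-0.8,0.3,-0.2,0,0,0,0],[-0.94,0.415,-0.2,0,0,0,0],[-0.94,0.415,-0.2,0,0,0,0]]'>/dev/null; python3 -m crank '[[-0.4,0.15,0,0,0,0,0],[-0.8,0.3,0,0,0,0,0],[-0.94,0.415,0,0,0,0,0],[-0.94,0.415,0,0,0,0,0],[-0.94,0.415,0,0,0,0,0]]'>/dev/null;  python3 g.py 428.5 183 195 0; python3 - <<'E'
from m import *
for n in("scene","top"):
    im,d=capture(n); np.savez(f"{n}6.npz",im=im,d=d); cv2.imwrite(f"pics/{n}6.png",im[:,:,::-1])
a=cv2.imread("pics/scene6.png")[160:320,130:340]; b=cv2.imread("pics/top6.png")[160:260,140:360]
cv2.imwrite("pics/c8.png",np.vstack([cv2.resize(a,(462,352)),cv2.resize(b,(462,210))]))
E
```

```text
time_s: 12.1
eef_pos: [617.3, 266.5, 285.6]
ee_rot: [-0.001, 1.0, 0.0, 0.005]
force: [-0.0, 0.3, -0.3]
grip_width: 0.999
grip_force: 0.0
t 13.0 pos [429.7 183.4 299.4] yaw -0.0 tilt 0.08 F [0.9 1.1 0.1] w 1.007 gf 0.0
go [-0.013  0.004  1.044] [-0.    -0.002 -0.   ]
```

View pics/c8.png

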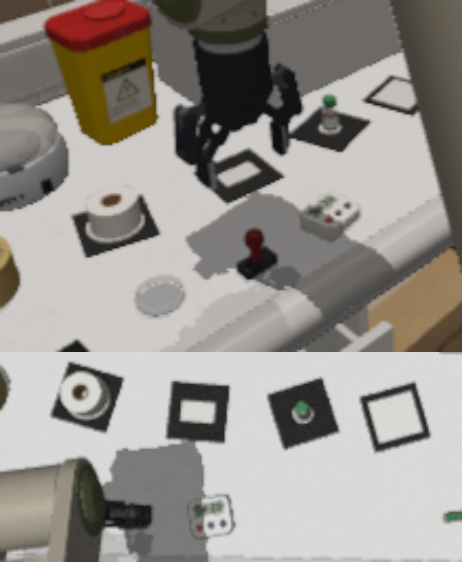

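```bash
python3 - <<'E'
from m import *
for f in("top0.npz","top1.npz"):
    g=cv2.cvtColor(np.load(f)["im"],cv2.COLOR_RGB2GRAY)[226:254,186:222]
    g=cv2.resize(g,None,fx=6,fy=6,interpolation=cv2.INTER_CUBIC)
    k=max(cv2.findContours((g<140).astype(np.uint8),0,1)[0],key=cv2.contourArea)[:,0]/6.+np.array([186,226])-.42
    print(rect("top",k,12)); v=np.linalg.eigh(np.cov(np.array([onplane("top",q,12)[:2] for q in k]).T))[1][:,1];print(v)
# block via scene depth points 4<z<18 and knob
for f in("scene1.npz","scene0.npz","top1.npz"):
    n=f[:-5];d=np.load(f)["d"];c=camera_info(n);K=np.array(c["K"]);T=np.array(c["camera_from_world"])
    v,u=np.mgrid[:400,:640];p=np.stack([(u-K[0,2])/K[0,0]*d,-(v-K[1,2])/K[1,1]*d,-d],-1);W=(p-T[:3,3])@T[:3,:3]
    near=np.hypot(W[...,0]-428,W[...,1]-183)<35
    for lo,hi in((8,20),(35,60)):
        Q=W[near&(W[...,2]>lo)&(W[...,2]<hi)]
        w,e=np.linalg.eigh(np.cov(Q[:,:2].T));print(f,lo,len(Q),Q.mean(0).round(1),e[:,1].round(2),((Q.min(0)+Q.max(0))/2).round(1))
E
```

```text
[429.5 183.4  29.1  47.7   4.2]
[-0.09736339  0.9952489 ]
[429.4 183.4  28.9  47.7   4.2]
[-0.09685491  0.99529851]
scene1.npz 8 122 [424.1 189.2  13.8] [0.03 1.  ] [427.1 187.5  14.1]
scene1.npz 35 71 [423.7 189.4  48.5] [0.27 0.96] [426.  187.1  45.3]
scene0.npz 8 119 [424.4 189.6  13.7] [0.02 1.  ] [426.8 187.1  13.2]
scene0.npz 35 71 [423.5 189.4  48.7] [0.5  0.86] [425.9 187.1  46.1]
top1.npz 8 59 [425.6 178.4  12.7] [-0.34  0.94] [425.7 185.   13.8]
top1.npz 35 43 [426.4 184.6  50. ] [-0.87 -0.49] [426.4 185.1  48.9]
```

```bash
python3 -m crank '[[-0.006,-0.006,0.35,0,0,0,0],[-0.006,-0.006,0.7,0,0,0,0],[-0.006,-0.006,0.95,0,0,0,0],[-0.006,-0.006,1,0,0,0,0],[-0.006,-0.006,1,0,0,0,0.3],[-0.006,-0.006,1,0,0,0,0.5],[-0.006,-0.006,1,0,0,0,0.6],[-0.006,-0.006,1,0,0,0,0.7],[-0.006,-0.006,1,0,0,0,0.75],[-0.006,-0.006,1,0,0,0,0.8],[-0.006,-0.006,1,0,0,0,0.8],[-0.006,-0.006,1,0,0,0,0.8]]' 50; python3 g.py 429 184 197 0
```

```text
time_s: 14.3
eef_pos: [428.3, 183.9, 200.0]
ee_rot: [-0.0, 1.0, 0.0, 0.001]
force: [-0.5, 2.0, 5.4]
grip_width: 0.233
grip_force: 48.6
t 14.3 pos [428.3 183.9 200. ] yaw 0.0 tilt 0.11 F [-0.5  2.   5.4] w 0.233 gf 48.57757154270075
go [ 0.007 -0.001  0.03 ] [-0.001 -0.002  0.001]
```

```bash
python3 -m crank '[[0,0,-0.2,0,0,0,0.8],[0,0,-0.5,0,0,0,0.8],[0.2,0.1,-0.7,0,0,0,0.8],[0.55,0.3,-0.7,0,0,0,0.8],[0.85,0.45,-0.7,0,0,0,0.8]]' >/dev/null; python3 -m crank '[[0.3,0.15,0,0,0,0.05,0.8],[0.6,0.3,0,0,0,0.1,0.8],[0.8,0.42,0,0,0,0.15,0.8],[0.835,0.44,0,0,0,0.18,0.8],[0.835,0.44,0,0,0,0.18,0.8],[0.835,0.44,0,0,0,0.18,0.8]]' >/dev/null;python3 g.py 597 94.7 203 -8;  python3 - <<'E'
from m import *
for n in("scene","top"):
    im,d=capture(n); np.savez(f"{n}7.npz",im=im,d=d); cv2.imwrite(f"pics/{n}7.png",im[:,:,::-1])
a=cv2.imread("pics/scene7.png")[160:280,150:330]; b=cv2.imread("pics/top7.png")[160:260,150:340]
cv2.imwrite("pics/c9.png",np.vstack([cv2.resize(a,(540,360)),cv2.resize(b,(418,220))[:, :540] if 0 else cv2.resize(b,(540,230))]))
E
```

```text
t 15.4 pos [595.8  95.4 269.1] yaw -8.0 tilt 0.05 F [ 0.6 -0.1 -0.2] w 0.236 gf 49.08293902873993
go [0.013 0.005 0.661] [-0.     0.001 -0.   ]
```

View pics/c9.png

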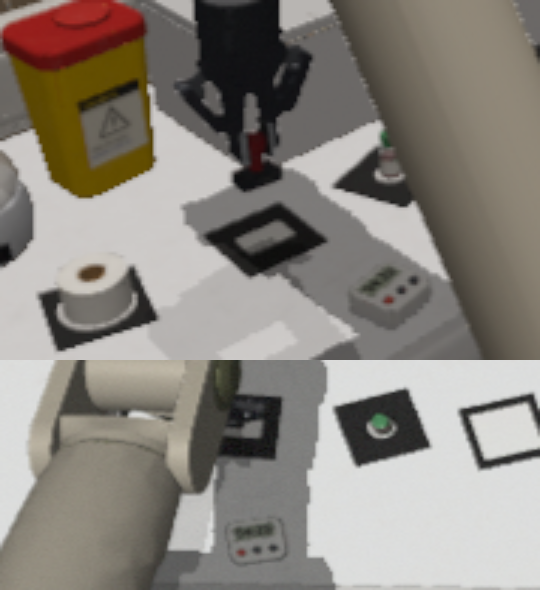

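The stamp hangs upright over its tile (scene crop 257,175). Now lowering it.

```bash
python3 -m crank '[[0.01,0.005,0.3,0,0,0,0.8],[0.01,0.005,0.55,0,0,0,0.8],[0.01,0.005,0.62,0,0,0,0.8],[0.01,0.005,0.63,0,0,0,0.8],[0.01,0.005,0.63,0,0,0,0.8],[0.01,0.005,0.63,0,0,0,0.8]]'; python3 g.py 597 94.7 202.8 -8
```

```text
time_s: 16.1
eef_pos: [597.7, 94.3, 207.6]
ee_rot: [-0.0, 0.998, -0.07, 0.001]
force: [0.1, 0.1, -0.3]
grip_width: 0.236
grip_force: 49.1
t 16.1 pos [597.7  94.3 207.6] yaw -8.1 tilt 0.13 F [ 0.1  0.1 -0.3] w 0.236 gf 49.090863245073706
go [-0.008 -0.003  0.048] [-0.    -0.003 -0.001]
```

```bash
python3 -m crank '[[-0.008,-0.003,0.025,0,0,0,0.8],[-0.008,-0.003,0.045,0,0,0,0.8],[-0.008,-0.003,0.045,0,0,0,0.8],[-0.008,-0.003,0.045,0,0,0,0.8]]'; python3 g.py 597 94.7 202.8 -8
```

```text
time_s: 16.5
eef_pos: [597.0, 94.8, 202.9]
ee_rot: [-0.0, 0.998, -0.07, 0.001]
force: [-0.9, 1.2, 6.8]
grip_width: 0.232
grip_force: 49.5
t 16.5 pos [597.   94.8 202.9] yaw -8.1 tilt 0.12 F [-0.9  1.2  6.8] w 0.232 gf 49.457799119409174
go [0.    0.001 0.001] [-0.001 -0.003 -0.001]
```

```bash
python3 -m crank '[[0,0,0,0,0,0,0.6],[0,0,0,0,0,0,0.3],[0,0,0,0,0,0,0],[0,0,0,0,0,0,0],[0,0,-0.2,0,0,0,0],[0,0,-0.6,0,0,0,0],[0,0,-1,0,0,0,0],[0,0,-1,0,0,0,0]]'; python3 -m crank '[[-0.4,0.12,0,0,0,0,0],[-0.78,0.25,0,0,0,0,0],[-0.78,0.25,0,0,0,0,0]]'>/dev/null; python3 -m crank '[[-0.4,0.12,0,0,0,-0.15,0],[-0.79,0.24,0,0,0,-0.3,0],[-0.79,0.24,0,0,0,-0.44,0],[-0.79,0.24,0,0,0,-0.44,0],[-0.79,0.24,0,0,0,-0.44,0]]'>/dev/null;  python3 g.py 435 68 173 11.7; python3 - <<'E'
from m import *
for n in("scene","top"):
    im,d=capture(n); np.savez(f"{n}8.npz",im=im,d=d); cv2.imwrite(f"pics/{n}8.png",im[:,:,::-1])
a=cv2.imread("pics/scene8.png")[160:290,150:350]; b=cv2.imread("pics/top8.png")[160:260,150:350]
cv2.imwrite("pics/c10.png",np.vstack([cv2.resize(a,(500,325)),cv2.resize(b,(500,250))]))
# timer outline from depth of lit views: rim 5..20mm
for f in("top0.npz","top1.npz","scene1.npz","scene0.npz","top7.npz","scene6.npz"):
    n=f[:-5];d=np.load(f)["d"];c=camera_info(n);K=np.array(c["K"]);T=np.array(c["camera_from_world"])
    v,u=np.mgrid[:400,:640];p=np.stack([(u-K[0,2])/K[0,0]*d,-(v-K[1,2])/K[1,1]*d,-d],-1);W=(p-T[:3,3])@T[:3,:3]
    m=(np.hypot(W[...,0]-435,W[...,1]-68)<50)&(W[...,2]>11)&(W[...,2]<28)
    # ray version: pixels -> plane z=18
    k=blob(m,tuple(int(x) for x in proj(n,(435,68,18))),24)
    print(f,rect(n,k,18))
E
```

```text
time_s: 17.3
eef_pos: [597.5, 94.6, 307.3]
ee_rot: [-0.0, 0.998, -0.07, 0.005]
force: [-0.1, -0.1, -0.7]
grip_width: 1.0
grip_force: 0.0
t 18.1 pos [435.1  68.  301.8] yaw 11.6 tilt 0.06 F [ 0.8 -0.1 -0.6] w 0.999 gf 0.0
go [-0.003 -0.     1.288] [ 0.    -0.001 -0.003]
top0.npz [434.7  67.1  58.   62.   11.6]
top1.npz [434.9  66.8  57.7  62.4  11.4]
scene1.npz [431.9  71.8  62.7  68.   14.9]
scene0.npz [431.7  72.9  62.6  67.7   9.3]
top7.npz [434.6  67.1  57.6  61.8  11.9]
scene6.npz [432.   72.2  61.9  66.3   9.6]
```

View pics/c10.png

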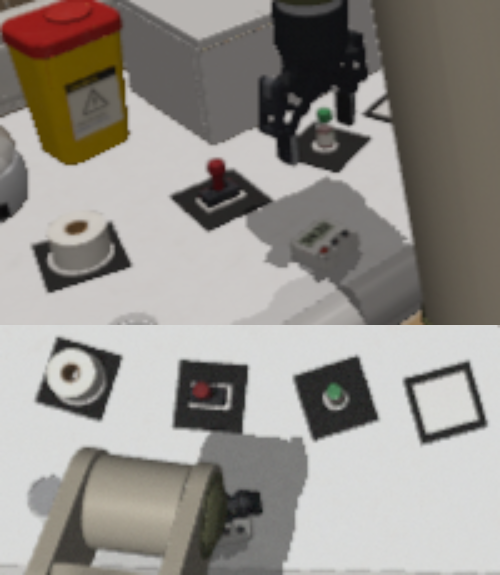

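```bash
python3 -m crank '[[0,0,0.35,0,0,0,0],[0,0,0.7,0,0,0,0],[0,0,1,0,0,0,0],[0,0,1,0,0,0,0],[0,0,1,0,0,0,0]]'; python3 g.py 434.8 67.2 171 11.6
```

```text
time_s: 18.7
eef_pos: [435.0, 68.1, 202.1]
ee_rot: [-0.0, 0.995, 0.102, -0.0]
force: [0.8, -0.6, 0.2]
grip_width: 0.999
grip_force: 0.0
t 18.7 pos [435.   68.1 202.1] yaw 11.7 tilt 0.01 F [ 0.8 -0.6  0.2] w 0.999 gf 0.0
go [-0.003  0.009  0.311] [-0.     0.     0.002]
```

```bash
python3 -m crank '[[0,0.008,0.15,0,0,0,0],[0,0.008,0.27,0,0,0,0],[0,0.008,0.31,0,0,0,0],[0,0.008,0.31,0,0,0,0.1],[0,0.008,0.31,0,0,0,0.2],[0,0.008,0.31,0,0,0,0.25],[0,0.008,0.31,0,0,0,0.3],[0,0.008,0.31,0,0,0,0.35],[0,0.008,0.31,0,0,0,0.4],[0,0.008,0.31,0,0,0,0.4]]' 40; python3 g.py 434.8 67.2 171 11.6
```

```text
time_s: 19.7
eef_pos: [434.8, 67.4, 171.7]
ee_rot: [0.0, 0.995, 0.102, 0.001]
force: [-2.3, 0.8, 10.5]
grip_width: 0.713
grip_force: 42.6
t 19.7 pos [434.8  67.4 171.7] yaw 11.7 tilt 0.08 F [-2.3  0.8 10.5] w 0.713 gf 42.57243096828461
go [-0.     0.002  0.007] [ 0.001 -0.002  0.003]
```

```bash
python3 -m crank '[[0,0,-0.2,0,0,0,0.4],[0,0,-0.5,0,0,0,0.4],[0,0,-0.8,0,0,0,0.4],[0,0,-1,0,0,0,0.4],[0,0,-1,0,0,0,0.4]]'; python3 -m crank '[[0.08,0.25,0,0,0,0,0.4],[0.2,0.6,0,0,0,0,0.4],[0.252,0.76,0,0,0,0,0.4]]'>/dev/null; python3 -m crank '[[0.13,0.38,0,0,0,0,0.4],[0.252,0.76,0,0,0,0,0.4]]'>/dev/null;python3 -m crank '[[0.13,0.38,0,0,0,0,0.4],[0.252,0.76,0,0,0,0,0.4]]'>/dev/null;python3 -m crank '[[0.13,0.38,0,0,0,-0.05,0.4],[0.252,0.76,0,0,0,-0.11,0.4],[0.252,0.76,0,0,0,-0.11,0.4],[0.252,0.76,0,0,0,-0.11,0.4]]'; python3 g.py 595.4 -209.8 175 16.7; python3 - <<'E'
from m import *
for n in("scene","top"):
    im,d=capture(n); np.savez(f"{n}9.npz",im=im,d=d); cv2.imwrite(f"pics/{n}9.png",im[:,:,::-1])
a=cv2.imread("pics/scene9.png")[110:290,150:450]; b=cv2.imread("pics/top9.png")[160:260,150:380]
cv2.imwrite("pics/c11.png",np.vstack([cv2.resize(a,(560,336)),cv2.resize(b,(560,243))]))
E
```

```text
time_s: 20.2
eef_pos: [435.0, 67.3, 273.2]
ee_rot: [0.001, 0.995, 0.102, 0.003]
force: [1.1, -0.3, -1.0]
grip_width: 0.716
grip_force: 45.1
time_s: 21.3
eef_pos: [594.8, -209.9, 269.2]
ee_rot: [-0.001, 0.99, 0.144, -0.001]
force: [0.5, -0.3, -1.5]
grip_width: 0.714
grip_force: 45.1
t 21.3 pos [ 594.8 -209.9  269.2] yaw 16.6 tilt 0.14 F [ 0.5 -0.3 -1.5] w 0.714 gf 45.08583605289459
go [0.007 0.002 0.942] [-0.003  0.002 -0.002]
```

View pics/c11.png

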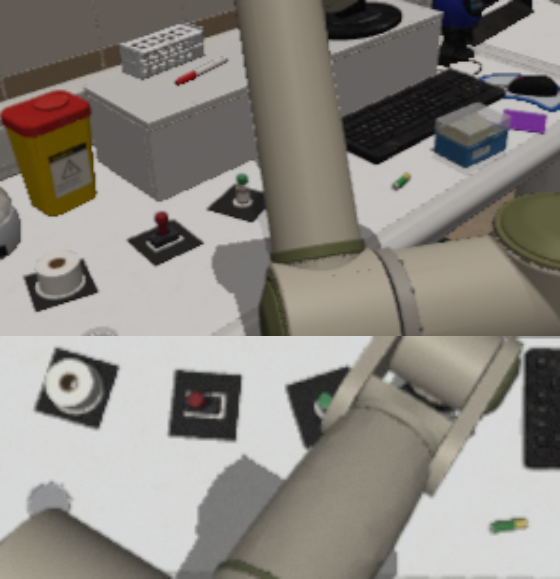

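The timer is held (opening unchanged) and the other three stand on their tiles. The arm hides the timer's tile, so I'm lowering by the measured pose and force.

```bash
python3 -m crank '[[0.005,0.002,0.3,0,0,0,0.4],[0.005,0.002,0.6,0,0,0,0.4],[0.005,0.002,0.85,0,0,0,0.4],[0.005,0.002,0.91,0,0,0,0.4],[0.005,0.002,0.91,0,0,0,0.4],[0.005,0.002,0.91,0,0,0,0.4]]'; python3 g.py 595.4 -209.8 174.7 16.7
```

```text
time_s: 22.0
eef_pos: [595.9, -209.6, 181.3]
ee_rot: [0.001, 0.989, 0.145, 0.001]
force: [0.5, 0.0, -0.2]
grip_width: 0.713
grip_force: 45.1
t 22.0 pos [ 595.9 -209.6  181.3] yaw 16.7 tilt 0.12 F [ 0.5  0.  -0.2] w 0.713 gf 45.06347894668579
go [-0.005 -0.     0.066] [ 0.002 -0.002  0.   ]
```

```bash
python3 -m crank '[[-0.005,0,0.035,0,0,0,0.4],[-0.005,0,0.063,0,0,0,0.4],[-0.005,0,0.063,0,0,0,0.4],[-0.005,0,0.063,0,0,0,0.4]]'; python3 g.py 595.4 -209.8 174.7 16.7
```

```text
time_s: 22.4
eef_pos: [595.3, -210.1, 174.8]
ee_rot: [0.0, 0.989, 0.145, 0.001]
force: [-2.2, 1.3, 6.9]
grip_width: 0.714
grip_force: 46.0
t 22.4 pos [ 595.3 -210.1  174.8] yaw 16.7 tilt 0.09 F [-2.2  1.3  6.9] w 0.714 gf 46.024078130722046
go [ 0.002 -0.003  0.001] [ 0.001 -0.001 -0.001]
```

Contact made, so I'll release, rise and retreat towards the start side, to get a clear view.

```bash
python3 -m crank '[[0,0,0,0,0,0,0.25],[0,0,0,0,0,0,0.1],[0,0,0,0,0,0,0],[0,0,0,0,0,0,0],[0,0,-0.2,0,0,0,0],[0,0,-0.6,0,0,0,0],[0,0,-1,0,0,0,0],[0,0,-1,0,0,0,0]]'; python3 -m crank '[[-0.4,0,-0.4,0,0,0,0],[-0.8,0,-0.8,0,0,0,0],[-1,0,-1,0,0,0,0]]' >/dev/null;python3 -m crank '[[-0.4,0.3,0,0,0,0,0],[-0.8,0.6,0,0,0,0,0],[-1,1,0,0,0,0,0]]' >/dev/null;python3 -m crank '[[-0.4,0.4,0,0,0,0,0],[-0.8,0.8,0,0,0,0,0],[-1,1,0,0,0,0,0],[-1,1,0,0,0,0,0]]'; python3 - <<'E'
from m import *
for n in("scene","top"):
    im,d=capture(n); np.savez(f"{n}10.npz",im=im,d=d); cv2.imwrite(f"pics/{n}10.png",im[:,:,::-1])
a=cv2.imread("pics/scene10.png")[150:290,150:400]; b=cv2.imread("pics/top10.png")[160:260,150:380]
cv2.imwrite("pics/c12.png",np.vstack([cv2.resize(a,(500,280)),cv2.resize(b,(713,310))[:, :500]]) if 0 else np.vstack([cv2.resize(a,(600,280)),cv2.resize(b,(600,261))]))
tiles(np.load("top10.npz")["im"])
n="top";d=np.load("top10.npz")["d"];c=camera_info(n);K=np.array(c["K"]);T=np.array(c["camera_from_world"])
v,u=np.mgrid[:400,:640];p=np.stack([(u-K[0,2])/K[0,0]*d,-(v-K[1,2])/K[1,1]*d,-d],-1);W=(p-T[:3,3])@T[:3,:3]
for nm,C,lo,hi,zp in[("roll",(617,266),28,50,39),("timer",(595,-210),14,32,21),("stampblk",(597,95),10,24,17),("knob",(597,95),40,65,50),("vial",(598,-68),45,65,55)]:
    m=(np.hypot(W[...,0]-C[0],W[...,1]-C[1])<45)&(W[...,2]>lo)&(W[...,2]<hi)
    k=blob(m,tuple(int(x) for x in proj(n,(*C,zp))),18);print(nm,rect(n,k,zp),np.median(W[m][:,2]).round(1))
E
```

```text
time_s: 23.2
eef_pos: [595.9, -210.4, 279.2]
ee_rot: [0.003, 0.989, 0.145, 0.004]
force: [-0.3, 0.7, 0.6]
grip_width: 0.999
grip_force: 0.0
time_s: 24.2
eef_pos: [362.2, -491.5, 372.1]
ee_rot: [-0.0, 0.99, 0.142, -0.0]
force: [0.6, 1.1, 0.1]
grip_width: 1.002
grip_force: 0.0
pad roll [617.  265.9  86.6  86.6  74.7]
pad stamp [597.5  94.7  86.4  86.4  86.6]
pad vial [598.2 -67.7  86.4  87.1  19.9]
pad timer [ 595.  -209.9   86.6   86.9   16.6]
roll [614.5 263.2  64.   59.5  47.7] 38.2
timer [ 595.  -210.    57.9   61.6   17.9] 20.0
stampblk [594.7  96.5  43.5  23.7  86.3] 16.9
knob [595.8  97.3  19.2  18.7   2.5] 53.7
vial [595.2 -68.4  17.8  17.7  46.7] 54.0
```

View pics/c12.png

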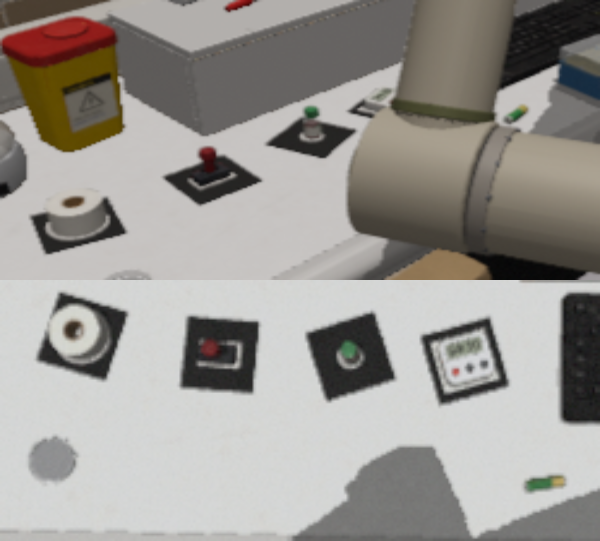

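All four stand on their tiles. The measured offsets from the tile centres are at most about 4 mm, and the stamp and timer angles are within about 2°. Dish and battery haven't moved, and the arm is clear.

```bash
python3 -c "
from rig import ticket
print(ticket.finish_job())"
```

```text
the job is handed in; nothing more can be done
None
```

I handed the job in at about 24 s: by my last camera check the timer, label roll, stamp and vial each stood upright on their own tile within about 4 mm of centre, with the petri dish and battery where they were. The hand-in gave no verdict back.

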